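Pull a jammed transport cap off a flanged hub

ROBOT

A 6-joint arm with a two-finger parallel gripper is mounted at the origin on the work surface. World frame = base frame: x ahead of the robot, y to its left, z up, the work surface at z = 0. Lengths are in m, angles in rad, forces in N, time in s.
With the tool pointing down it reaches from about 0.375 to 0.975 m from the base axis. Payload 3.8 kg.
Tool frame: the origin (TCP) lies at the very end of the fingers, on their centre line; the grasp point (between the pads) lies 19 mm behind it (manip.hold_point_z is the distance from the TCP to the grasp point, in m); z points along the fingers, y is the line along which they close (so a half turn about z gives the same grasp; the last joint's range is limited). The gripper opens to 88 mm and grips with 3 to 60 N. Pads are 18 mm wide; open, the fingers measure 123 mm over their backs; the gripper's body (75 mm by 187 mm) begins 45 mm behind the grasp point.
Start: joints at [-1.349, 0.264, 1.604, -0, 1.274, -0.037], TCP at [0.173, -0.653, 0.239] pointing down, gripper open.
Joint ranges: [-2.63, 2.63], [-0.94, 2.18], [0.31, 2.57], [-1.31, 4.45], [0, 2.66], [-2.55, 2.55]. Speed limits (rad/s): [2.57, 2.57, 3.14, 3.14, 3.14, 3.14].

INTERFACE

Orientations are given as a 3x3 rotation matrix whose columns are the frame's x, y, z axes.
In Python, from workcell import manip, optics, ticket gives the robot as it stands. The module is installed in compiled form; this text tells all that it offers.
- The arm moves only by the shell command python3 -m pendant 'ROWS' [OPENING]. ROWS is JSON, one flat list of numbers, 6 for each row, row after row: the shift along the tool's x, y, z in cm, then the turn, a rotation vector about the tool's x, y, z in rad. A call has 1 to 10 rows; each row shifts and turns the commanded pose from where the row before left it, along the tool's axes as they then stand; what a row does not reach is not made up. A row lasts 1/12 s, in which the tool goes at most 41.7 mm and 7.16 degrees, less where a joint would pass 70% of its speed; a pose out of reach is approached as far as the arm can. A call is refused whole if a number of a shift passes 4.17 or a number of a turn 0.125, either way. A call with a gripper value outside its range is refused whole. OPENING is the opening, from 0 (shut) to 1 (fully open), set as the call begins (- or left out, the last holds). The fingers move at their own pace and stop on an object; the grip force is fixed at half the most. Time passes only in rows, so rows that do not move let the fingers close. It gives the time, the measured TCP pose, the force, the opening and the grip force at its end, in the units of the state.
- manip.state(): the state, without advancing time (a new reading comes with each control period).
- optics.read_camera(name): name is "side" or "top"; returns a dict with "image" (384x512x3 uint8, blue, green, red), "z_map" (384x512 float32, m along the optical axis (not along the pixel's ray), 0 where there is no reading), "fx", "fy", "cx", "cy" (pixels), "world_to_cam" (4x4, takes a point from world to camera coordinates). Camera axes: x right, y up, looking along -z (the intrinsics and any distortion apply to the point x, -y, -z); pixel columns grow to the right and rows downward; lengths in m; the calibration is good to about 2 mm. A picture is of the moment at which its call begins.
- ticket.sign_off(): hands the job in; it is judged then, once.
The state is a dict: "clock": time; "joint_positions": joint angles; "dq": joint speeds; "effort": joint torques, N m; "eef_pos": TCP position; "ee_rot": TCP orientation; "ft_force": force on the tool from outside, world axes, zero at the start; "ft_torque": the same for the moment, N m; "width": finger opening in m; "grasp_force": force on a finger pad.
Only numpy, scipy, OpenCV 4.12 (cv2) and the standard library are available. Lean on these libraries where they do the work, as an engineer would, in place of code of your own. Each camera call takes 0.05 s, during which the arm holds its last target. There are 200 camera calls.

TASK

The green cap is jammed on the hub on the sloped rest. Slide the hub, with its cap on, along the rest until its flange is fully under the yellow keeper lips and up against the red stop, then draw the cap straight off so that the hub stays down in the rest, and set the cap, without dropping it, mouth down wholly on the black mat. Leave everything else where it is.

Things in the scene. Friction and masses are not known exactly. Their poses are not given: they have to be found in the camera images.
- rest: Fixed sloped inspection rest of aluminium, footprint 125 x 250 mm; origin on the table under its middle. Its own x axis points up the slope seen from above (roughly back towards the robot), y level along its length to the end with the red stop. Place and yaw vary.
- lightbar (a point): Middle of a white inspection light bar fixed over the rest, 16 mm thick, 250 mm long, level along the rest's y: 66 mm up the slope from the seat's centre line and 115 mm off the seat face, on a thin post at each end. A hand held upright over the cap would hit it; a hand leaning as the cap does, square to the seat face, passes.
- seat (a point): Centre of the sloped seat face (120 mm in x, 250 mm in y), 45 mm above the table. x points up the slope (30 deg above level), y level along the rest to the stop end, z square out of the face, leaning 30 deg from vertical to the rest's -x side. A ledge 11.5 mm high along the whole low edge (inner face at x = -46 mm) carries the hub's flange.
- keeper (a point): Mouth of the keeper channel: seat-frame (0, 35, 11.5) mm. From y = 35 to 100 mm two yellow lips (underside 11.5, top 17.5 mm off the seat face, 74 mm gap between them, x = -37 to 37) overhang the flange's low and high edges. A wall at x = 48 mm, flared outward where the channel begins, guides the high edge. Nothing is over the flange at y below 35 mm.
- stop (a point): Middle of the face of the red end stop (14 mm high), at y = 100 mm in the seat frame, 7 mm off the seat face. The flange butts on it when the hub's middle is at y = 55 mm.
- hub: Loose steel-coloured hub, 0.18 to 0.33 kg: square flange 90 x 90 x 8 mm with a round boss 44 mm in diameter and 46 mm high. Origin: middle of the flange's underside; z along the boss, x and y square to the flange's sides. It starts on the seat, flange on the ledge, clear of the lips, at seat-frame y = -65 to -20 mm, square with it. Sliding it takes up to about 8 N, unevenly.
- cap: Green round cap jammed on the boss: 58 mm outside diameter, 60 mm high, closed top, 0.07 kg. Origin: centre of its mouth; z from mouth to top. Starts fully down, mouth on the flange, 8 mm above the hub's underside. Sprung rubber pads inside grip the boss: pulling it off takes a steady 8 to 20 N over the first 34 mm, more than the hub's weight, so the hub comes along unless held down.
- mat: Black rubber mat fixed on the table, 160 x 160 x 4 mm; origin: centre of its underside.
- spare_cap: Orange cap of the same make standing mouth down on the table; leave alone. Origin: centre of the mouth.
- done_hub: Bare hub of the same make lying on its flange on the table; leave alone. Origin: middle of the underside.
- driver: Screwdriver about 190 mm long lying on the table, between the rest and the mat; leave alone.
- mug: Blue mug, 80 mm wide, 95 mm high; leave alone.
- tape: Roll of clear tape lying flat, 90 mm wide, 25 mm high; leave alone.
- partsbox: Grey open parts box 120 x 90 x 40 mm; leave alone.
- spanner: Spanner lying on the table, near the right-hand side; leave alone.
Not all that is in view belongs to the job. There is more than one size of the cap; the one meant has the size given above. What is shaped like the hub but pink or purple is not meant.

How it is judged:
On the way, in this order (a step that is already met when the one before it is completed fails the run):
1. the hub, cap still on, stands with its flange under the lips and against the stop (y of hub in the frame of seat above 0.046 m and z of hub in the frame of seat below 0.006 m and angle between the z axis of hub and the z axis of seat, either way round below 0.1 rad and distance between cap and hub below 0.016 m), for 0.2 s.
2. the cap is off the boss and the hub is still in its place (y of hub in the frame of seat above 0.046 m and z of hub in the frame of seat below 0.006 m and angle between the z axis of hub and the z axis of seat, either way round below 0.1 rad and distance between cap and hub above 0.075 m), for 0.2 s.
At the end, for the whole second after the job is handed in: The hub lies flat on the seat (within 6 mm and 0.1 rad), its middle beyond y = 46 mm of the seat frame (within 9 mm of the stop); the cap stands mouth down on the mat, upright within 0.1 rad, its middle within 52 mm of the mat's, its mouth no higher than 8 mm above the table; both at rest (y of hub in the frame of seat above 0.046 m and z of hub in the frame of seat below 0.006 m and angle between the z axis of hub and the z axis of seat, either way round below 0.1 rad and horizontal distance between cap and mat below 0.052 m and height (world z) of cap below 0.008 m and angle between cap's own z axis and vertical below 0.1 rad and linear speed of each of cap, hub below 0.02 m/s); the robot touches nothing.
It fails at once if the hub is dragged out of the rest: more than 15 mm off the seat face (z of hub in the frame of seat above 0.015 m).
It fails at once if the cap is dropped or flung: it moves faster than 0.8 m/s out of the fingers (linear speed of cap above 0.8 m/s and contact force between the fingers and cap below 0.05 N).
It fails at once if a bystander is moved by more than 25 mm (distance of any of spare_cap, done_hub, driver, mug, tape, partsbox, spanner from where it was at the start of the episode above 0.025 m).
It also fails if it takes over 58 s, if anything falls off the work surface, if the arm or the gripper's body presses on something with over 40 N, if the wrist force passes 120 N, or if a joint passes its speed limit or range.

## Working session

There is one attempt and no reset: what is moved stays moved. The work goes in short steps, Python scripts to look and compute and a shell command to move; the robot and the scene stay as the last step left them, time stands still between calls to the robot, and variables do not carry over. Pictures are saved under pics/ and viewed, at most 10 in all, crops included, and the job is handed in when it is done.

```bash
mkdir -p pics; cat > h.py <<'E'
import numpy as np, cv2
from workcell import manip, optics, ticket
def cam(n):
    c=optics.read_camera(n); return c
def pts(c):
    "world point per pixel from z_map"
    h,w=c['z_map'].shape; u,v=np.meshgrid(np.arange(w),np.arange(h)); z=c['z_map'].astype(float)
    P=np.stack([(u-c['cx'])/c['fx']*z,-(v-c['cy'])/c['fy']*z,-z,np.ones_like(z)],-1)
    W=P@np.linalg.inv(c['world_to_cam']).T
    W[z==0]=np.nan
    return W[...,:3]
E
python3 - <<'E'
from h import *
ims=[]
for n in ['top','side']:
    c=cam(n); np.savez(f'{n}.npz',**c); cv2.imwrite(f'pics/{n}0.png',cv2.resize(c['image'],(768,576)))
    print(n,{k:c[k] for k in c if k not in('image','z_map')}, (c['z_map']>0).mean())
s=manip.state();print({k:np.round(s[k],3) for k in s}, manip.hold_point_z)
E
```

```text
top {'fx': 349.0699488556045, 'fy': 349.0699488556045, 'cx': 254.2075755838701, 'cy': 191.70075593579622, 'world_to_cam': array([[ 0.00560014, -0.99997378, -0.00459093, -0.04238456],
       [ 0.99454536,  0.00509144,  0.10418059, -0.54270543],
       [-0.10415448, -0.00514931,  0.9945478 , -1.11644242],
       [ 0.        ,  0.        ,  0.        ,  1.        ]])} 0.9959564208984375
side {'fx': 348.5484628877763, 'fy': 348.5484628877763, 'cx': 252.58405535102716, 'cy': 198.32304956799317, 'world_to_cam': array([[-0.77812337, -0.62807661,  0.00661727,  0.37629152],
       [ 0.38773906, -0.47202791,  0.79173738, -0.31946228],
       [-0.4941482 ,  0.61863513,  0.61082578, -0.87832332],
       [ 0.        ,  0.        ,  0.        ,  1.        ]])} 0.9961039225260416
{'clock': np.float64(0.1), 'joint_positions': array([-1.349,  0.265,  1.605, -0.   ,  1.274, -0.037]), 'dq': array([-0.001, -0.003, -0.001, -0.001, -0.003, -0.002]), 'effort': array([ 0.0000e+00, -5.0362e+01, -3.5807e+01,  7.3000e-02,  2.3000e-02,
       -0.0000e+00]), 'eef_pos': array([ 0.173, -0.652,  0.238]), 'ee_rot': array([[ 0.967,  0.256, -0.   ],
       [ 0.256, -0.967,  0.002],
       [ 0.   , -0.002, -1.   ]]), 'ft_force': array([-0.558, -0.247, -0.539]), 'ft_torque': array([-0.032, -0.066,  0.017]), 'grasp_force': np.float64(0.0), 'width': np.float64(0.088)} 0.0187
```

View pics/top0.png

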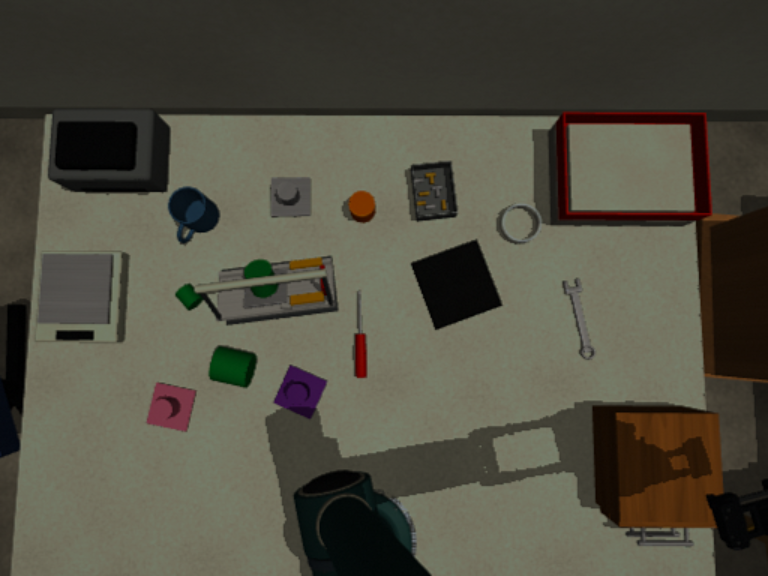

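View pics/side0.png

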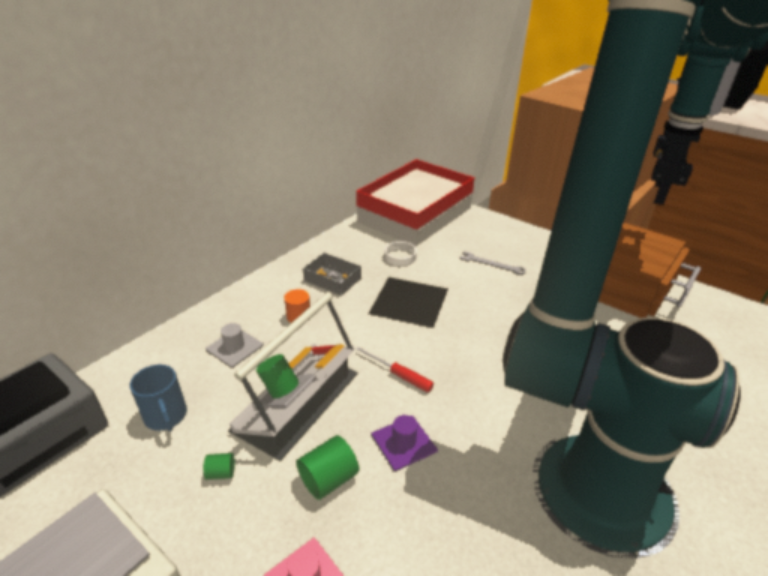

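Green candidates in the top view (768x576): a small one lying at (188,296), one upright on the steel hub on the rest at (262,278), and a large one lying at (232,367). The one on the hub in the rest is the one meant. Next I measure and check it in a crop.

```bash
python3 - <<'E'
from h import *
np.set_printoptions(precision=4,suppress=True)
H={'green':((45,100,30),(80,255,255)),'yellow':((15,120,60),(30,255,255)),'red':((0,150,40),(8,255,255)),'black':((0,0,0),(180,255,45))}
for n in ['top','side']:
    c=dict(np.load(n+'.npz')); W=pts(c); hsv=cv2.cvtColor(c['image'],cv2.COLOR_BGR2HSV)
    for k,(lo,hi) in H.items():
        m=cv2.inRange(hsv,np.array(lo),np.array(hi))
        N,L,S,C=cv2.connectedComponentsWithStats(m)
        for i in range(1,N):
            if S[i,4]<12: continue
            p=W[L==i]; p=p[~np.isnan(p[:,0])]
            if len(p)<8: continue
            md=np.median(p,0)
            if not(0.3<md[0]<1 and -.3<md[1]<.45 and md[2]<.25): continue
            print(n,k,C[i]*1.5,S[i,4],'med',md,'p2',np.percentile(p,2,0),'p98',np.percentile(p,98,0))
c=dict(np.load('top.npz')); cv2.imwrite('pics/crop1.png',cv2.resize(c['image'][155:225,110:240],None,fx=6,fy=6,interpolation=cv2.INTER_CUBIC))
E
```

```text
top green [257.4789 268.5789] 190 med [0.5732 0.2145 0.1022] p2 [0.5555 0.1883 0.088 ] p98 [0.594  0.2406 0.113 ]
top green [186.8302 295.066 ] 159 med [0.5229 0.3828 0.037 ] p2 [0.4995 0.3607 0.0227] p98 [0.546  0.4069 0.0434]
top green [263.933  290.0893] 112 med [0.5313 0.2046 0.0799] p2 [0.5186 0.185  0.0609] p98 [0.5416 0.2285 0.0999]
top green [229.0596 365.8852] 562 med [0.3734 0.2765 0.0679] p2 [0.3357 0.2381 0.0452] p98 [0.409  0.3159 0.0753]
top yellow [430.3889 175.7778] 27 med [ 0.8012 -0.1495  0.0117] p2 [ 0.7869 -0.158   0.0097] p98 [ 0.808  -0.1393  0.0176]
top yellow [423.2647 192.6176] 17 med [ 0.7613 -0.1325  0.0119] p2 [ 0.7572 -0.1427  0.0033] p98 [ 0.7663 -0.1227  0.0146]
top yellow [443.3824 204.    ] 17 med [ 0.7345 -0.1793  0.0122] p2 [ 0.7246 -0.183   0.0078] p98 [ 0.7444 -0.1737  0.0155]
top yellow [420.375  202.3125] 16 med [ 0.7379 -0.1256  0.0128] p2 [ 0.7296 -0.1356  0.0089] p98 [ 0.7421 -0.1176  0.0317]
top yellow [305.2614 262.5682] 132 med [0.5961 0.1282 0.0364] p2 [0.5853 0.0924 0.0003] p98 [0.6107 0.1627 0.0416]
top yellow [306.075  297.6469] 160 me
[... 2258 characters left out ...]
0744]
side green [217.6218 465.2546] 271 med [0.5117 0.3917 0.0364] p2 [0.4935 0.3693 0.0199] p98 [0.533  0.4111 0.0421]
side yellow [320.5833 271.5833] 18 med [ 0.7988 -0.1467  0.0096] p2 [ 0.7816 -0.161   0.0041] p98 [ 0.8132 -0.14    0.0137]
side yellow [298.9107 356.875 ] 84 med [0.5906 0.1275 0.0374] p2 [0.569  0.0934 0.025 ] p98 [0.6041 0.1696 0.0584]
side yellow [328.7673 355.3069] 101 med [0.5099 0.1217 0.0846] p2 [0.5016 0.0876 0.0782] p98 [0.5253 0.1513 0.0891]
side red [320.8171 349.0244] 41 med [0.5609 0.0931 0.0509] p2 [0.5397 0.0881 0.0378] p98 [0.5837 0.0971 0.0672]
side red [411.5103 376.3686] 194 med [0.3891 0.0141 0.022 ] p2 [0.3469 0.0028 0.013 ] p98 [0.4353 0.0203 0.026 ]
```

View pics/crop1.png

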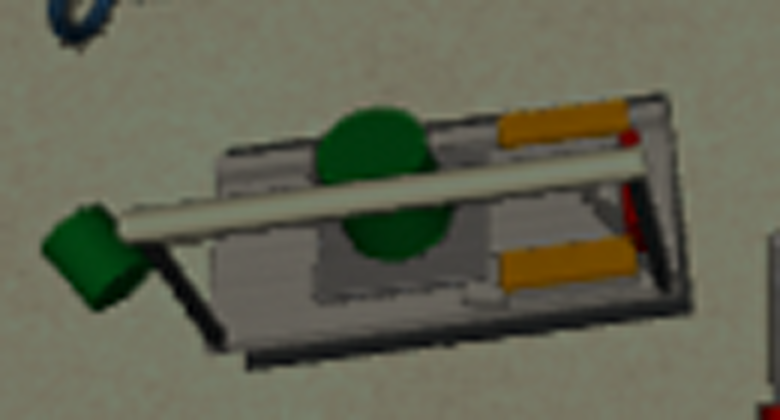

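The crop shows the green cap at about (385,185), standing on the grey flange under the light bar. It is the right one. Now I fit the rest frame from the light bar and refine the cap and mat.

```bash
cat >> h.py <<'E'
def mk(cx,cy,yaw):
    "seat frame: R, origin; yaw=angle of rest x"
    a=np.pi/6; xr=np.array([np.cos(yaw),np.sin(yaw),0]); z=np.array([0,0,1.])
    x=np.cos(a)*xr+np.sin(a)*z; y=np.cross(z,xr); return np.stack([x,y,np.cross(x,y)],1),np.array([cx,cy,.045])
E
python3 - <<'E'
from h import *
np.set_printoptions(precision=4,suppress=True)
D={n:dict(np.load(n+'.npz')) for n in('top','side')}
for n,c in D.items():
    W=pts(c); p=W.reshape(-1,3); hsv=cv2.cvtColor(c['image'],cv2.COLOR_BGR2HSV).reshape(-1,3)
    k=(p[:,0]>.48)&(p[:,0]<.62)&(p[:,1]>.04)&(p[:,1]<.36)
    b=p[k&(p[:,2]>.168)&(p[:,2]<.192)&(hsv[:,1]<90)&(hsv[:,2]>110)]
    l=cv2.fitLine(b[:,:2].astype(np.float32),cv2.DIST_HUBER,0,.01,.01).ravel()
    d=l[:2]*(-1 if l[1]>0 else 1); t=(b[:,:2]-l[2:])@d
    mid=l[2:]+d*(np.percentile(t,1)+np.percentile(t,99))/2
    yaw=np.arctan2(d[1],d[0])-np.pi/2
    print(n,len(b),'bar mid',mid,'z',b[:,2].mean(),'len',np.ptp(t),'yaw',yaw)
    R,o=mk(*mid,yaw)
    q=(p-o)@R
    ks=k&(abs(q[:,0])<35)&(hsv[:,1]<90)&(abs(q[:,2])<.004)&(q[:,1]>-.12)&(q[:,1]<.12)
    print(' seat z',np.median(q[ks,2]),ks.sum())
    for nm,lo,hi in(('green',(45,100,30),(80,255,255)),('yellow',(15,120,60),(30,255,255)),('red',(0,150,40),(8,255,255))):
        m=cv2.inRange(hsv[None],np.array(lo),np.array(hi)).ravel()>0
        r=q[k&m]; r=r[r[:,2]>.004]
        if nm=='green': r=r[r[:,2]<.08]; top=r[r[:,2]>.064]; print(' captop',len(top),np.percentile(top,1,0),np.percentile(top,99,0))
        print(' ',nm,len(r),np.percentile(r,1,0),np.percentile(r,99,0))
c=D['top']; W=pts(c); hsv=cv2.cvtColor(c['image'],cv2.COLOR_BGR2HSV)
m=cv2.inRange(hsv,(0,0,0),(180,255,60))*((abs(W[...,0]-.555)<.13)&(abs(W[...,1]+.206)<.13)).astype(np.uint8)
N,L,S,C=cv2.connectedComponentsWithStats(m); i=1+S[1:,4].argmax()
w=W[L==i][:,:2].astype(np.float32); print('mat',cv2.minAreaRect(w))
s=manip.state(); print(s['eef_pos'])
E
```

```text
top 283 bar mid [0.539 0.19 ] z 0.18431870699496428 len 0.24670003385771225 yaw -3.0087729
 seat z -0.00017109026418269928 1001
 captop 181 [-0.0292 -0.0465  0.0648] [0.016  0.0063 0.0714]
  green 297 [-0.0284 -0.0465  0.0096] [0.028  0.0065 0.0712]
  yellow 271 [-0.057   0.0343  0.0087] [0.058  0.105  0.0207]
  red 18 [-0.0352  0.1014  0.0098] [0.0349 0.1075 0.0165]
side 522 bar mid [0.5333 0.1925] z 0.18154497530160754 len 0.2529360744078606 yaw -3.0105867
 seat z 0.001449642614566821 758
 captop 132 [-0.0292 -0.0483  0.0644] [0.0258 0.0019 0.0709]
  green 465 [-0.025  -0.049   0.0131] [ 0.0257 -0.0018  0.0704]
  yellow 184 [-0.0602  0.0304  0.0079] [0.0556 0.1052 0.0246]
  red 40 [-0.0354  0.0996  0.0058] [0.02   0.1073 0.0176]
mat ((0.5560262203216553, -0.20546534657478333), (0.15981537103652954, 0.15859119594097137), 20.419553756713867)
[ 0.1726 -0.6519  0.2375]
```

```bash
cat >> h.py <<'E'
from scipy.spatial.transform import Rotation as Ro
SR,SO=mk(.5365,.191,-3.010)
TR=np.stack([-SR[:,0],SR[:,1],-SR[:,2]],1)   # leaning tool
def delta(p,R=TR):
    "moves from measured pose: total rotvec (about current tool axes), shift in cm in current and in final axes"
    s=manip.state(); r=np.array(s['ee_rot']); d=np.array(p)-s['eef_pos']
    np.set_printoptions(precision=3,suppress=True)
    print('rot',Ro.from_matrix(r.T@R).as_rotvec(),'shift cur',100*d@r,'shift fin',100*d@R)
def seat(x,y,z): return SO+SR@np.array([x,y,z])/1000
def where():
    s=manip.state(); print('tcp seat mm',1000*(np.array(s['eef_pos'])-SO)@SR,'q',np.array(s['joint_positions']),'F',s['ft_force'],'Fseat',np.array(s['ft_force'])@SR,'w',s['width'],s['grasp_force'],s['clock'])
E
python3 - <<'E'
from h import *
print(seat(-1,-21,156),TR)
delta([.56,-.25,.32]); delta(seat(-1,-21,156))
d=seat(-1,-21,156)-np.array([.56,-.25,.32]); print(100*d@TR)
E
```

```text
[0.61192869 0.2221667  0.17959996] [[ 0.8585379   0.13121319 -0.49567709]
 [ 0.11363396 -0.99135417 -0.0656066 ]
 [-0.5         0.         -0.8660254 ]]
rot [ 0.031 -0.523  0.125] shift cur [ 47.737 -28.95   -8.185] shift fin [ 33.702 -34.758 -28.983]
rot [ 0.031 -0.523  0.125] shift cur [ 64.842 -73.235   5.948] shift fin [ 50.545 -80.885 -22.495]
[ 16.844 -46.127   6.487]
```

```bash
python3 -m pendant '[3.4,-2,-0.6,0,0,0, 3.4,-2,-0.6,0,0,0, 3.4,-2,-0.6,0,0,0, 3.4,-2,-0.6,0,0,0, 3.4,-2,-0.6,0,0,0, 3.4,-2,-0.6,0,0,0, 3.4,-2,-0.6,0,0,0, 3.4,-2,-0.6,0,0,0, 3.4,-2,-0.6,0,0,0, 3.4,-2,-0.6,0,0,0]' 1
python3 -m pendant '[3.4,-2,-0.6,0,0,0, 3.4,-2,-0.6,0,0,0, 3.4,-2,-0.6,0,0,0, 3.4,-2,-0.6,0,0,0, 0,0,0,0.006,-0.105,0.025, 0,0,0,0.006,-0.105,0.025, 0,0,0,0.006,-0.105,0.025, 0,0,0,0.006,-0.105,0.025, 0,0,0,0.006,-0.105,0.025, 0,0,0,0,0,0]'
python3 -c "
from h import *
delta(seat(-1,-21,156));where()"
```

```text
clock: 0.93
eef_pos: [0.451, -0.3703, 0.2986]
ee_rot: [[0.967, 0.256, -0.0], [0.256, -0.967, 0.0], [-0.0, -0.001, -1.0]]
ft_force: [0.8, -1.1, 0.5]
width: 0.0883
grasp_force: 0.0
clock: 1.77
eef_pos: [0.5626, -0.2587, 0.3165]
ee_rot: [[0.852, 0.133, -0.506], [0.115, -0.991, -0.067], [-0.51, -0.001, -0.86]]
ft_force: [-0.3, 0.2, -1.1]
width: 0.0883
grasp_force: 0.0
rot [0.    0.012 0.002] shift cur [ 16.726 -46.99    6.044] shift fin [ 16.548 -47.025   6.257]
tcp seat mm [164.479 449.252 218.573] q [-0.343  0.434  1.325 -0.246  1.86   1.081] F [-0.279  0.189 -1.08 ] Fseat [-0.322 -0.224 -1.062] w 0.08828969594358753 0.0 1.7667
```

```bash
python3 -m pendant '[3.3,-2,0,0,0.012,0, 3.3,-2,0,0,0,0, 3.3,-2,0,0,0,0, 3.3,-2,0,0,0,0, 3.3,-2,0,0,0,0, 0,-4,0,0,0,0, 0,-4,0,0,0,0, 0,-4,0,0,0,0, 0,-4,0,0,0,0, 0,-4,0,0,0,0]'
python3 -m pendant '[0,-4,0,0,0,0, 0,-4,0,0,0,0, 0,-4,0,0,0,0, 0,-4,0,0,0,0, 0,-1,0,0,0,0, 0,0,2,0,0,0, 0,0,2,0,0,0, 0,0,2,0,0,0, 0,0,0,0,0,0, 0,0,0,0,0,0]'
python3 - <<'E'
from h import *
delta(seat(-1,-21,156));delta(seat(-1,-21,26));where()
c=cam('side'); a=c['image'][90:330,80:340]; cv2.imwrite('pics/s1.png',cv2.resize(a,None,fx=2.4,fy=2.4,interpolation=cv2.INTER_CUBIC))
E
```

```text
clock: 2.6
eef_pos: [0.6636, 0.0573, 0.2405]
ee_rot: [[0.865, 0.131, -0.485], [0.113, -0.991, -0.066], [-0.489, 0.002, -0.872]]
ft_force: [1.5, 0.7, 0.9]
width: 0.0883
grasp_force: 0.0
clock: 3.43
eef_pos: [0.6117, 0.2196, 0.187]
ee_rot: [[0.863, 0.131, -0.488], [0.112, -0.991, -0.067], [-0.492, 0.003, -0.87]]
ft_force: [-0.3, -0.4, 0.2]
width: 0.0882
grasp_force: 0.0
rot [ 0.003 -0.009 -0.002] shift cur [ 0.413 -0.258  0.617] shift fin [ 0.419 -0.256  0.614]
rot [ 0.003 -0.009 -0.002] shift cur [ 0.299 -0.292 13.616] shift fin [ 0.419 -0.256 13.614]
tcp seat mm [  3.185 -18.445 162.138] q [0.272 0.585 1.335 0.067 1.731 1.706] F [-0.285 -0.391  0.165] Fseat [ 0.371  0.35  -0.024] w 0.08817603366764554 0.0 3.4333
```

View pics/s1.png

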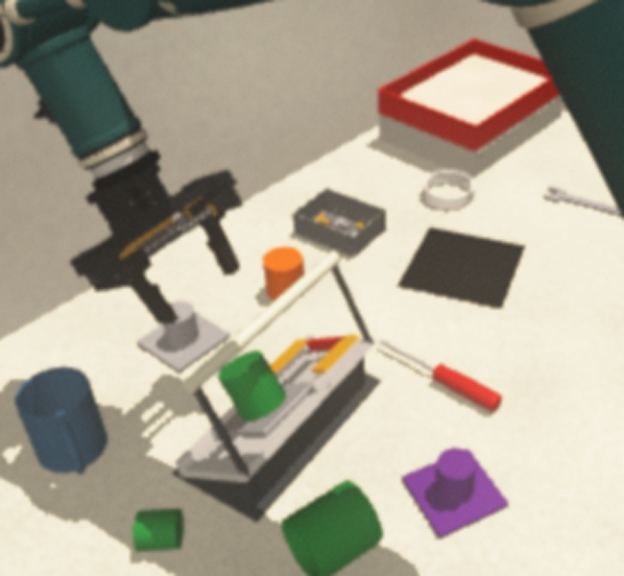

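The hand leans square over the cap, which is at (252,385) in the crop, and is clear of the bar. Now I descend.

```bash
python3 -m pendant '[0.4,-0.25,2,0,-0.009,0, 0,0,2,0,0,0, 0,0,2,0,0,0, 0,0,1.5,0,0,0, 0,0,0,0,0,0]'
python3 -m pendant '[0,0,1.5,0,0,0, 0,0,1.5,0,0,0, 0,0,1.5,0,0,0, 0,0,1.2,0,0,0, 0,0,0.3,0,0,0, 0,0,0,0,0,0, 0,0,0,0,0,0]'
python3 - <<'E'
from h import *
delta(seat(-1,-21,26));where()
E
```

```text
clock: 3.9
eef_pos: [0.5776, 0.2175, 0.1191]
ee_rot: [[0.858, 0.131, -0.497], [0.111, -0.991, -0.069], [-0.501, 0.004, -0.865]]
ft_force: [-0.2, -0.3, -1.0]
width: 0.0879
grasp_force: 0.0
clock: 4.48
eef_pos: [0.5503, 0.2143, 0.0694]
ee_rot: [[0.86, 0.131, -0.493], [0.112, -0.991, -0.068], [-0.498, 0.003, -0.867]]
ft_force: [0.4, 0.2, -0.4]
width: 0.0881
grasp_force: 0.0
rot [ 0.003 -0.003 -0.002] shift cur [-0.13   0.028  0.345] shift fin [-0.129  0.029  0.345]
tcp seat mm [ -2.287 -21.292  29.452] q [0.286 0.588 1.566 0.074 1.503 1.702] F [ 0.375  0.225 -0.357] Fseat [-0.526 -0.174 -0.108] w 0.08812918322349929 0.0 4.4833
```

Good. Close.

```bash
python3 -m pendant '[0,0,0.2,0,0,0, 0,0,0,0,0,0, 0,0,0,0,0,0, 0,0,0,0,0,0, 0,0,0,0,0,0, 0,0,0,0,0,0, 0,0,0,0,0,0, 0,0,0,0,0,0]' 0
python3 -c "
from h import *
where()"
```

```text
clock: 5.15
eef_pos: [0.5486, 0.2138, 0.0669]
ee_rot: [[0.86, 0.132, -0.494], [0.112, -0.991, -0.069], [-0.498, 0.004, -0.867]]
ft_force: [0.6, -1.1, 2.5]
width: 0.0579
grasp_force: 30.0
tcp seat mm [ -1.98752772 -21.03034759  26.43546713] q [0.28669801 0.58880933 1.57096062 0.07390056 1.49908497 1.70180823] F [ 0.59269201 -1.09609037  2.45690058] Fseat [0.84415482 1.16438278 2.3496114 ] w 0.05789006475005642 29.99989803414792 5.15
```

```bash
python3 -m pendant '[0,0.6,0,0,0,0, 0,0.8,0,0,0,0, 0,0.8,0,0,0,0, 0,0.8,0,0,0,0, 0,0.8,0,0,0,0, 0,0.2,0,0,0,0, 0,0,0,0,0,0]'
python3 -c "
from h import *
where()"
```

```text
clock: 5.73
eef_pos: [0.5539, 0.1729, 0.067]
ee_rot: [[0.86, 0.131, -0.494], [0.111, -0.991, -0.069], [-0.499, 0.005, -0.867]]
ft_force: [2.8, -0.6, 1.4]
width: 0.0584
grasp_force: 30.0
tcp seat mm [-1.9345497  20.25767933 26.46774475] q [0.23224767 0.57808409 1.5880676  0.04668457 1.49558768 1.6574696 ] F [ 2.84357487 -0.55941381  1.44070973] Fseat [-1.65739352  0.92769175  2.6204849 ] w 0.05838952342630228 30.000082617625594 5.7333
```

```bash
python3 -m pendant '[0,0.7,0,0,0,0, 0,0.7,0,0,0,0, 0,0.7,0,0,0,0, 0,0.6,0,0,0,0, 0,0.4,0,0,0,0, 0,0,0,0,0,0, 0,0,0,0,0,0]'
python3 - <<'E'
from h import *
where()
c=cam('side'); a=c['image'][190:310,120:260]; cv2.imwrite('pics/s2.png',cv2.resize(a,None,fx=5,fy=5,interpolation=cv2.INTER_CUBIC))
E
```

```text
clock: 6.32
eef_pos: [0.5578, 0.1424, 0.067]
ee_rot: [[0.86, 0.132, -0.494], [0.112, -0.991, -0.07], [-0.499, 0.005, -0.867]]
ft_force: [3.3, -1.0, 3.7]
width: 0.0581
grasp_force: 30.0
tcp seat mm [-1.76277397 50.93069889 26.46853489] q [0.19170223 0.57237803 1.59709405 0.02551728 1.4938275  1.6231799 ] F [ 3.32225896 -0.96394818  3.70880716] Fseat [-0.8883444   1.39153826  4.7954475 ] w 0.058051836790428114 30.000493302941322 6.3167
```

View pics/s2.png

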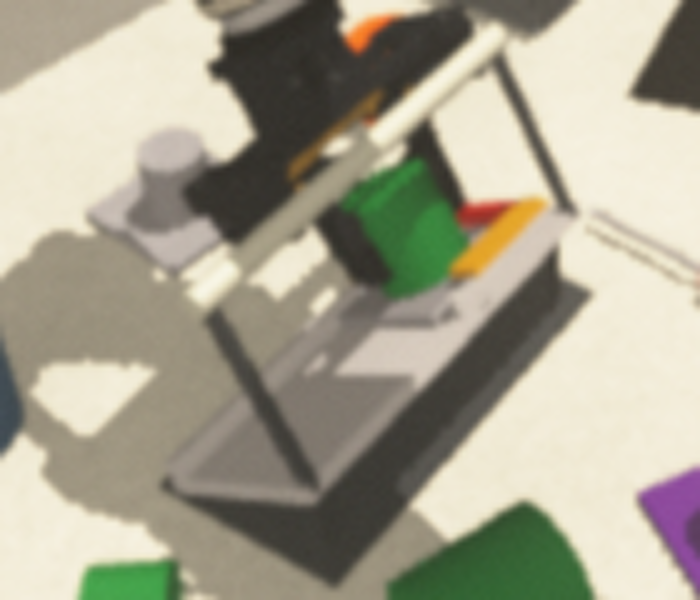

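The cap, at (410,230) in the crop, and the flange are in the channel, with the flange's tail just short of the lips as expected. Push on to the stop, watching the force.

```bash
for i in 1; do python3 -m pendant '[0,0.2,0,0,0,0, 0,0.2,0,0,0,0, 0,0,0,0,0,0, 0,0,0,0,0,0]'; done
python3 -c "
from h import *
where()"
```

```text
clock: 6.7
eef_pos: [0.5581, 0.1403, 0.067]
ee_rot: [[0.859, 0.131, -0.494], [0.113, -0.991, -0.068], [-0.499, 0.003, -0.867]]
ft_force: [3.2, 4.1, 3.5]
width: 0.0585
grasp_force: 30.0
tcp seat mm [-1.7786324  53.06841722 26.4795681 ] q [0.18779994 0.57186188 1.59784473 0.02583396 1.49339117 1.61863559] F [3.21132854 4.09358251 3.54549532] Fseat [-1.44946957 -3.63682144  4.93083701] w 0.058473074488156696 30.000346661545336 6.7
```

```bash
python3 -m pendant '[0,0.2,0,0,0,0, 0,0.1,0,0,0,0, 0,0,0,0,0,0, 0,0,0,0,0,0]'
python3 -c "
from h import *
where()"
```

```text
clock: 7.03
eef_pos: [0.5585, 0.1375, 0.0671]
ee_rot: [[0.859, 0.131, -0.494], [0.113, -0.991, -0.068], [-0.499, 0.002, -0.867]]
ft_force: [3.3, 3.7, 3.5]
width: 0.0579
grasp_force: 30.0
tcp seat mm [-1.74583232 55.9681452  26.5202805 ] q [0.18386562 0.57135498 1.59852901 0.02396089 1.49325591 1.61532532] F [3.26501297 3.7002082  3.48747296] Fseat [-1.4798702  -3.23980407  4.88139036] w 0.057894418060802554 30.00036786776036 7.0333
```

Still sliding at about 3 N, so push a bit more.

```bash
python3 -m pendant '[0,0.2,0,0,0,0, 0,0.2,0,0,0,0, 0,0,0,0,0,0, 0,0,0,0,0,0]'
python3 -c "
from h import *
where()"
```

```text
clock: 7.37
eef_pos: [0.5587, 0.136, 0.0672]
ee_rot: [[0.859, 0.13, -0.494], [0.113, -0.992, -0.063], [-0.498, -0.002, -0.867]]
ft_force: [2.3, 10.9, 3.4]
width: 0.0579
grasp_force: 30.0
tcp seat mm [-1.70927921 57.4218481  26.66114876] q [0.17996229 0.57074098 1.59913557 0.02628254 1.49297152 1.61113837] F [ 2.31017378 10.92030367  3.35815219] Fseat [ -1.54521297 -10.52276334   4.76978926] w 0.057859138380683975 30.000496110878885 7.3667
```

```bash
python3 -m pendant '[0,-0.2,0,0,0,0, 0,0,0,0,0,0, 0,0,-0.4,0,0,0, 0,0,-0.4,0,0,0, 0,0,-0.4,0,0,0, 0,0,-0.4,0,0,0, 0,0,0,0,0,0]'
python3 - <<'E'
from h import *
where()
c=cam('side'); a=c['image'][190:310,120:260]; cv2.imwrite('pics/s3.png',cv2.resize(a,None,fx=4,fy=4,interpolation=cv2.INTER_CUBIC))
E
```

```text
clock: 7.95
eef_pos: [0.5629, 0.1362, 0.0773]
ee_rot: [[0.855, 0.132, -0.501], [0.112, -0.991, -0.069], [-0.506, 0.002, -0.862]]
ft_force: [-3.6, 4.3, -8.4]
width: 0.0581
grasp_force: 30.0
tcp seat mm [-0.2581086  57.79618027 37.42933854] q [0.18100643 0.57245438 1.57823491 0.02277063 1.5211389  1.61326968] F [-3.57416487  4.28417893 -8.4204856 ] Fseat [-1.62851501 -4.71611624 -8.78291568] w 0.058123058122199985 29.99874370638281 7.95
```

View pics/s3.png

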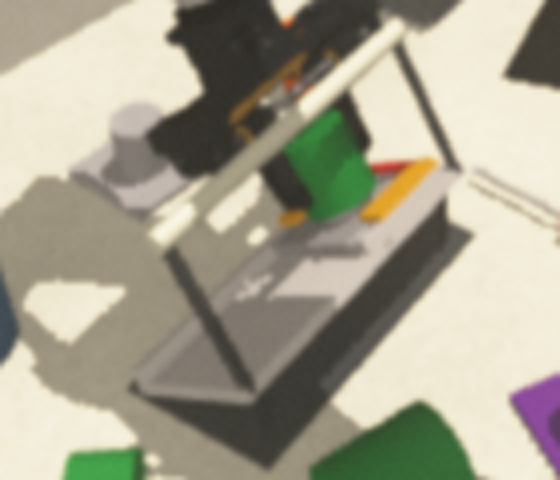

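The cap, at (325,165) in the crop, has risen and the hub is still in the channel. The pull is about 9–14 N. Continue.

```bash
python3 -m pendant '[0,0,-0.4,0,0,0, 0,0,-0.4,0,0,0, 0,0,-0.4,0,0,0, 0,0,-0.4,0,0,0, 0,0,-0.4,0,0,0, 0,0,-0.4,0,0,0, 0,0,-0.4,0,0,0, 0,0,0,0,0,0]'
python3 -c "
from h import *
where()"
```

```text
clock: 8.67
eef_pos: [0.5785, 0.1371, 0.1032]
ee_rot: [[0.857, 0.132, -0.499], [0.112, -0.991, -0.071], [-0.504, 0.005, -0.864]]
ft_force: [0.1, -0.1, -1.1]
width: 0.0579
grasp_force: 30.0
tcp seat mm [-0.85863469 58.92041523 67.70722383] q [0.17955925 0.56970545 1.52765081 0.01969412 1.57171416 1.61366602] F [ 0.14589464 -0.07533864 -1.11592021] Fseat [-0.67465515  0.09383058 -0.89904133] w 0.05790988449346833 30.00175670720637 8.6667
```

```bash
python3 -m pendant '[0,0,-1,0,0,0, 0,0,-1.5,0,0,0, 0,0,-2,0,0,0, 0,0,-2,0,0,0, 0,0,-1,0,0,0, 0,0,0,0,0,0, 0,0,0,0,0,0, 0,0,0,0,0,0]'
python3 - <<'E'
from h import *
where()
c=cam('side'); a=c['image'][150:310,100:300]; cv2.imwrite('pics/s4.png',cv2.resize(a,None,fx=4,fy=3.75,interpolation=cv2.INTER_CUBIC))
UP=np.array([[.991,.131,0],[.131,-.991,0],[0,0,-1]])
s=manip.state(); p=np.array(s['eef_pos']); delta([.556,-.2055,.13],UP)
E
```

```text
clock: 9.33
eef_pos: [0.6167, 0.1425, 0.1692]
ee_rot: [[0.858, 0.131, -0.496], [0.112, -0.991, -0.069], [-0.501, 0.004, -0.866]]
ft_force: [-0.1, -0.3, -0.7]
width: 0.0578
grasp_force: 30.0
tcp seat mm [ -1.2480115   58.64644723 144.14224167] q [0.17722164 0.57725747 1.38447795 0.01958139 1.7037201  1.61470859] F [-0.13281369 -0.27860128 -0.71430544] Fseat [-0.21146857  0.25876563 -0.70271744] w 0.05779607556690382 30.001896978355944 9.3333
rot [ 0.004  0.525 -0.001] shift cur [-7.125 33.685  8.765] shift fin [-10.545  33.69    3.884]
```

View pics/s4.png

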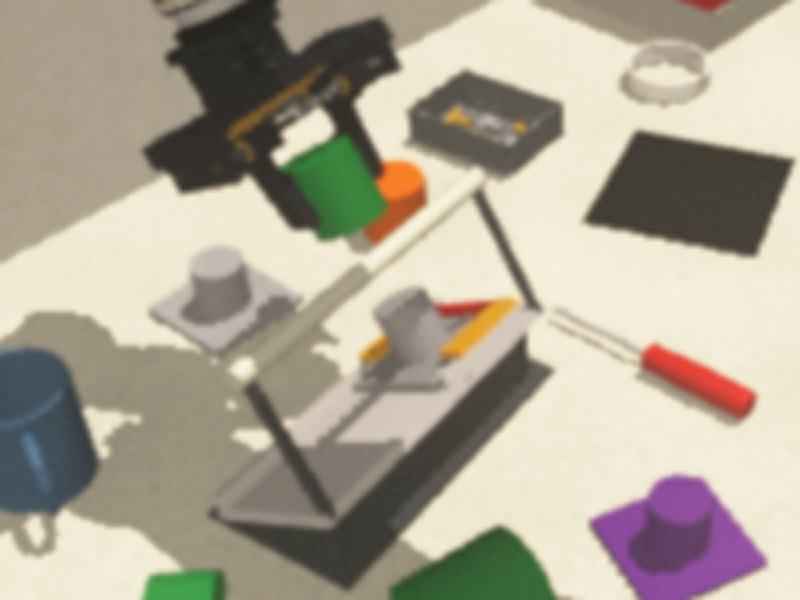

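The cap at (335,185) is in the fingers, and the bare hub at (410,330) is seated under the lips. Now carry the cap to the mat and set it upright.

```bash
python3 -m pendant '[0,0,-2,0,0,0, 0,1.5,-2,0,0,0, 0,3,0,0,0,0, 0,3.5,0,0,0,0, 0,3.5,0,0,0,0, 0,3.5,0,0,0,0, 0,3.5,0,0,0,0, 0,3.5,0,0,0,0, 0,3.5,0,0,0,0, 0,3.5,0,0,0,0]'
python3 -m pendant '[0,3,0,0,0,0, 0,1.5,0,0,0,0, 0,0,0,0,0.105,0, 0,0,0,0,0.105,0, 0,0,0,0,0.105,0, 0,0,0,0,0.105,0, 0,0,0,0,0.105,0, 0,0,0,0,0,0, 0,0,0,0,0,0]'
python3 - <<'E'
from h import *
UP=np.array([[.991,.131,0],[.131,-.991,0],[0,0,-1]])
delta([.556,-.2055,.08],UP); where()
E
```

```text
clock: 10.22
eef_pos: [0.6743, -0.1434, 0.2043]
ee_rot: [[0.858, 0.131, -0.497], [0.112, -0.991, -0.068], [-0.502, 0.003, -0.865]]
ft_force: [0.8, 0.5, -0.9]
width: 0.0577
grasp_force: 30.0
clock: 10.97
eef_pos: [0.679, -0.1858, 0.2053]
ee_rot: [[0.991, 0.131, -0.001], [0.131, -0.991, -0.002], [-0.002, 0.002, -1.0]]
ft_force: [-0.4, -0.2, -1.1]
width: 0.0578
grasp_force: 30.0
rot [ 0.002  0.002 -0.   ] shift cur [-12.429   0.322  12.553] shift fin [-12.444   0.344  12.534]
tcp seat mm [  0.678 392.205 184.751] q [-0.301  0.338  1.57  -0.003  1.233  1.139] F [-0.44  -0.153 -1.147] Fseat [-0.178  0.094 -1.221] w 0.057841573435892135 30.001794202253222 10.9667
```

```bash
python3 -m pendant '[-3.1,0.1,1,0,0,0, -3.1,0.1,2,0,0,0, -3.1,0.1,2.5,0,0,0, -3.1,0,2.5,0,0,0, 0,0,2.5,0,0,0, 0,0,2,0,0,0, 0,0,0,0,0,0, 0,0,0,0,0,0]'
python3 - <<'E'
from h import *
UP=np.array([[.991,.131,0],[.131,-.991,0],[0,0,-1]])
s=manip.state(); delta([.556,-.2055,.023],UP); print(s['eef_pos'])
for n in('side','top'):
    c=cam(n); W=pts(c); hsv=cv2.cvtColor(c['image'],cv2.COLOR_BGR2HSV)
    m=(cv2.inRange(hsv,(45,100,30),(80,255,255))>0)&(abs(W[...,0]-.556)<.08)&(abs(W[...,1]+.2)<.08)
    p=W[m]; print(n,len(p),np.percentile(p,[1,50,99],axis=0) if len(p) else '')
    if n=='side':
        v,u=np.argwhere(m).mean(0).astype(int); cv2.imwrite('pics/s5.png',cv2.resize(c['image'][v-60:v+60,u-70:u+70],None,fx=5,fy=5,interpolation=cv2.INTER_CUBIC))
E
```

```text
clock: 11.63
eef_pos: [0.5594, -0.2056, 0.0793]
ee_rot: [[0.991, 0.132, -0.001], [0.132, -0.991, -0.002], [-0.001, 0.002, -1.0]]
ft_force: [-0.5, 0.8, -1.3]
width: 0.0578
grasp_force: 30.0
rot [0.002 0.001 0.001] shift cur [-0.327 -0.059  5.63 ] shift fin [-0.335 -0.05   5.63 ]
[ 0.559 -0.206  0.079]
side 140 [[ 0.53  -0.224  0.062]
 [ 0.537 -0.189  0.095]
 [ 0.56  -0.175  0.123]]
top 8 [[ 0.524 -0.214  0.107]
 [ 0.534 -0.208  0.121]
 [ 0.536 -0.185  0.233]]
```

View pics/s5.png

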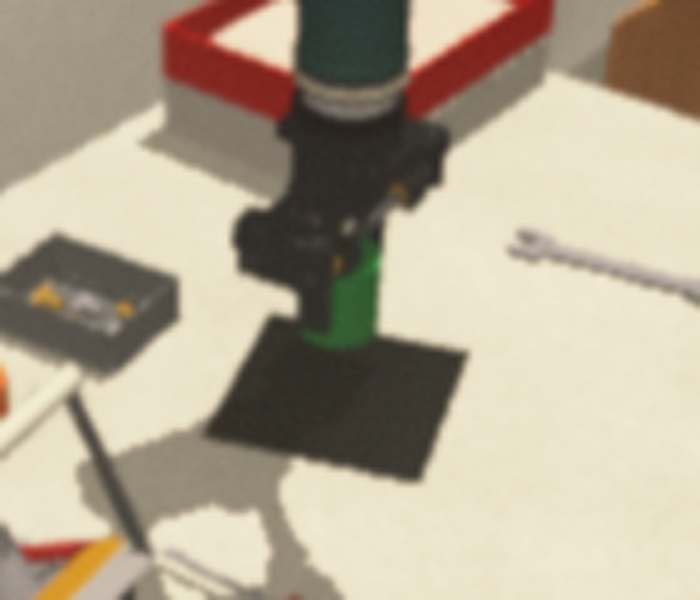

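The cap at (350,300) is upright over the mat, its mouth about 18 mm below the TCP. Lower it until contact.

```bash
python3 -m pendant '[-0.3,0,1.5,0,0,0, 0,0,1.5,0,0,0, 0,0,1.2,0,0,0, 0,0,0.7,0,0,0, 0,0,0.3,0,0,0, 0,0,0,0,0,0, 0,0,0,0,0,0]'
python3 -m pendant '[0,0,0.2,0,0,0, 0,0,0.1,0,0,0, 0,0,0,0,0,0, 0,0,0,0,0,0]'
```

```text
clock: 12.32
eef_pos: [0.5569, -0.2069, 0.0291]
ee_rot: [[0.991, 0.131, 0.004], [0.131, -0.991, -0.003], [0.003, 0.004, -1.0]]
ft_force: [-0.1, -0.3, -0.4]
width: 0.0583
grasp_force: 30.0
clock: 12.65
eef_pos: [0.5564, -0.2068, 0.0258]
ee_rot: [[0.991, 0.131, 0.003], [0.131, -0.991, -0.003], [0.003, 0.004, -1.0]]
ft_force: [1.1, 0.3, 0.3]
width: 0.0581
grasp_force: 30.0
```

```bash
python3 -m pendant '[0,0,0.2,0,0,0, 0,0,0,0,0,0, 0,0,0,0,0,0]'
python3 -m pendant '[0,0,0.2,0,0,0, 0,0,0,0,0,0, 0,0,0,0,0,0]'
```

```text
clock: 12.9
eef_pos: [0.5561, -0.2067, 0.0234]
ee_rot: [[0.991, 0.131, 0.003], [0.131, -0.991, -0.003], [0.002, 0.003, -1.0]]
ft_force: [0.6, 0.3, -0.1]
width: 0.0581
grasp_force: 30.0
clock: 13.15
eef_pos: [0.5567, -0.2069, 0.0218]
ee_rot: [[0.991, 0.131, 0.004], [0.131, -0.991, -0.003], [0.003, 0.004, -1.0]]
ft_force: [0.1, -0.1, 1.2]
width: 0.0581
grasp_force: 30.0
```

```bash
python3 -m pendant '[0,0,0.15,0,0,0, 0,0,0,0,0,0, 0,0,0,0,0,0]'
```

```text
clock: 13.4
eef_pos: [0.5569, -0.2069, 0.0216]
ee_rot: [[0.991, 0.131, 0.004], [0.131, -0.991, -0.003], [0.003, 0.004, -1.0]]
ft_force: [-3.0, 0.9, 9.6]
width: 0.0579
grasp_force: 30.0
```

Contact (9.6 N upward). Release and retreat straight up.

```bash
python3 -m pendant '[0,0,-0.1,0,0,0, 0,0,0,0,0,0]'
python3 -m pendant '[0,0,0,0,0,0, 0,0,0,0,0,0, 0,0,0,0,0,0, 0,0,0,0,0,0, 0,0,0,0,0,0, 0,0,0,0,0,0, 0,0,0,0,0,0]' 1
python3 -m pendant '[0,0,-0.5,0,0,0, 0,0,-1.5,0,0,0, 0,0,-2.5,0,0,0, 0,0,-3,0,0,0, 0,0,-3,0,0,0, 0,0,-3,0,0,0, -3,0,-2,0,0,0, -3,0,0,0,0,0, -3,0,0,0,0,0, 0,0,0,0,0,0]'
python3 - <<'E'
from h import *
c=cam('side'); W=pts(c); hsv=cv2.cvtColor(c['image'],cv2.COLOR_BGR2HSV)
m=(cv2.inRange(hsv,(45,100,30),(80,255,255))>0)&(abs(W[...,0]-.556)<.08)&(abs(W[...,1]+.2)<.08)
print(np.percentile(W[m],[1,50,99],axis=0))
cv2.imwrite('pics/s6.png',cv2.resize(c['image'][130:330,100:340],None,fx=3,fy=3,interpolation=cv2.INTER_CUBIC))
E
```

```text
clock: 13.57
eef_pos: [0.5567, -0.2069, 0.0217]
ee_rot: [[0.991, 0.131, 0.004], [0.131, -0.991, -0.003], [0.003, 0.004, -1.0]]
ft_force: [0.8, 0.4, 3.8]
width: 0.0581
grasp_force: 30.0
clock: 14.15
eef_pos: [0.5562, -0.2067, 0.0209]
ee_rot: [[0.991, 0.131, 0.003], [0.131, -0.991, -0.003], [0.002, 0.003, -1.0]]
ft_force: [-0.2, 0.4, -0.7]
width: 0.088
grasp_force: 0.0
clock: 14.98
eef_pos: [0.4622, -0.2179, 0.176]
ee_rot: [[0.991, 0.13, 0.0], [0.13, -0.991, -0.003], [-0.0, 0.003, -1.0]]
ft_force: [-0.9, -0.3, -0.2]
width: 0.0885
grasp_force: 0.0
[[ 0.5273867  -0.22495967  0.00710711]
 [ 0.54573804 -0.18867919  0.05113729]
 [ 0.57915584 -0.17459052  0.0655242 ]]
```

View pics/s6.png

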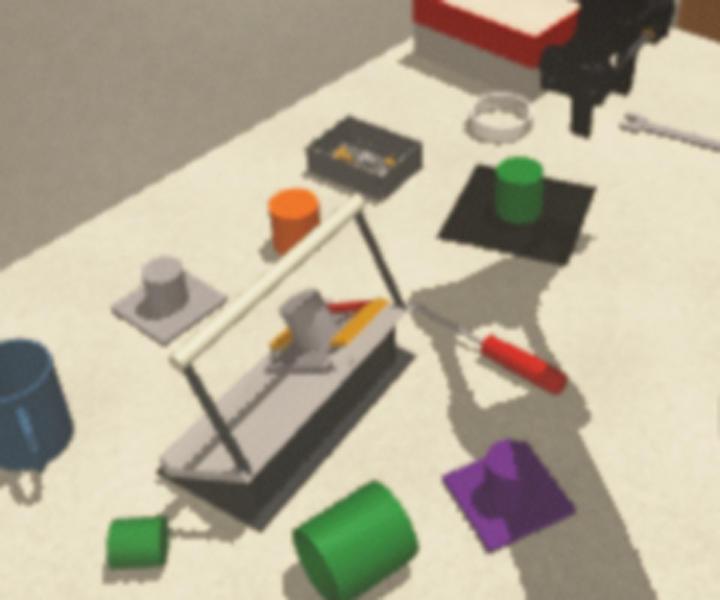

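The cap stands upright on the mat at (520,190), the hub is seated in the rest at (308,325), and the hand is clear. Hand in.

```bash
python3 -c "
from workcell import ticket
print(ticket.sign_off())"
```

```text
the job is handed in; nothing more can be done
None
```

The job is handed in at about 15 s: the hub sits against the stop under the lips, and the cap stands mouth down near the middle of the mat with the hand clear; no verdict came back.

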